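# Find the heavy side of the shaker rotor and hold it down

### The job

The eccentric weight is shut inside the drum of this vibration shaker, so you have to find its heavy side by feel: take the red handle of the handwheel and wind it right round at least once, noticing where it pulls and where it helps. Then bring the heavy side straight down and finish with the red handle still gripped and the wheel held still there, so that I can stick the tacho mark on the top of the drum. Leave the other things on the bench where they are.

Things in the scene. Friction and masses are not known exactly. Their poses are not given: they have to be found in the camera images.
- rig: Vibration shaker (unbalance exciter) fixed to the bench: base plate 350 x 200 (x -100 to 250, top 25 high), two blue bearing pedestals, between them an aluminium drum (diameter 140), motor at the rear (+x), dark handwheel (diameter 160) at the front (-x), front face at x = -128, hub -133. Origin on the bench under the drum's middle; x level along the shaft from handwheel to motor, z up. Shaft 175 high.
- hub (a point): Point on the shaft's axis, 175 above the bench, 200 in front of the rig's origin (x = -200 in its frame): centre of the circle, 62 in radius, that the handle's grip point runs on. Fixed to the rig, axes parallel to the rig's. Below it there is only bench.
- grip (a point): Grip point of the red handle, a cylinder of diameter 25 and length 100 parallel to the shaft (x = -132 to -232 in the rig's frame): on its centre line at x = -200, 72 in front of the handwheel. The handle revolves freely on its own spindle, so the hand on it need not turn as the wheel is wound. Gripped from above, fingers closing along the rig's y; free all round.
- rotor (a joint): Angle q of handwheel, shaft and drum as one, no end stops, counts on past 2 pi; starts at -0.7 to 0.7. 0: handle straight up; grows clockwise as seen looking along the rig's x (handle at y = -62 sin q, z = 175 + 62 cos q in its frame). The bearings drag with 0.26 N m (4 N at the handle) against any turning, and at rest hold either way with up to as much: it stays where it is left.
- drum (a point): Centre of the drum, on the shaft's axis, 175 above the rig's origin; fixed to the rig. The weight shut inside turns with the shaft, at an angle to the handle that differs each time and cannot be seen. It alone is out of balance (the handle is counterweighted): at the handle it takes up to 2.3 to 3.5 N more while the heavy side rises, as much less while it sinks (1 to 8 N in all).
- tape_roll: Roll of silver reflective tape lying flat, outer diameter 60, 20 high; origin at the centre of its underside. Not to be disturbed.
- screwdriver: Blue-handled screwdriver, 190 long, lying along its x; origin on the bench under its middle. Not to be disturbed.
- wrench: Steel open-ended wrench, 160 long, lying along its x; origin on the bench under its middle. Not to be disturbed.
- crossover: Green loudspeaker crossover board 160 x 110 with copper coils and yellow capacitors, 42 high; origin at the centre of its underside. Not to be disturbed.
- coil: Copper coil lying flat, diameter 60, 25 high; origin at the centre of its underside. Not to be disturbed.
- tachometer: Yellow hand-held tachometer lying on its back, 150 x 58 x 31; origin at the centre of its underside. Not to be disturbed.
- mug: White mug, diameter 78, 90 high; origin at the centre of its underside. Not to be disturbed.

How it is judged:
By the outcome, as a careful person would: the job done as asked, in the order asked, and still so for the second after the job is handed in, while the arm keeps its last pose, push and grip.
It also fails if it takes over 72 s, if anything falls off the work surface, if the arm or the gripper's body presses on something with over 40 N, if the wrist force passes 120 N, or if a joint passes its speed limit or range.

### The arm

A 6-joint arm with a two-finger parallel gripper is mounted at the origin on the work surface. World frame = base frame: x ahead of the robot, y to its left, z up, the work surface at z = 0. Lengths are in m, angles in rad, forces in N, time in s.
With the tool pointing down it reaches from about 0.325 to 1 m from the base axis. Payload 5.1 kg.
Tool frame: the origin (TCP) lies between the finger pads; the fingertips stand bot.nose_length ahead of it and the grasp point (between the pads) lies 3 mm ahead of it (bot.nose_length is the distance from the TCP to the fingertips, in m); z points along the fingers, y is the direction in which the jaws open and shut (so a half turn about z gives the same grasp; the last joint's range is limited). The gripper opens to 85 mm and grips with 20 to 120 N. Pads are 22 mm wide; open, the fingers measure 114 mm over their backs; the gripper's body (76 mm by 85 mm) begins 54 mm behind the grasp point. The pads swing forward as they close: fully open they stand 13 mm farther back than shut.
Start: joints at [-1.187, 0.124, 1.65, -0, 1.367, -0.083], TCP at [0.292, -0.58, 0.253] pointing down, gripper open.
Joint ranges: [-2.61, 2.61], [-1.02, 2.33], [0.03, 2.71], [-1.35, 4.49], [0.32, 2.68], [-2.91, 2.91]. Speed limits (rad/s): [2.57, 2.57, 3.14, 3.14, 3.14, 3.14].

### API

Orientations are given as a unit quaternion [w, x, y, z].
In Python, from station import monitor, eyes, ticket, bot gives the robot as it stands.
- The arm moves only by the tool carry_out, never from a script. Its argument "deltas" is a list that holds one entry, the list of rows, each a list of 7 numbers: the shift along the world's x, y, z in cm, then the turn, a rotation vector about the world's x, y, z in degrees, then the finger opening in cm, from 0 to 8.54. In form: [[[x, y, z, rx, ry, rz, jaw], ...]]. A call has 1 to 10 rows; each row is the pose to reach, as a shift and turn from the pose commanded when the call began; what a row does not reach only later rows make up. A row lasts 1/10 s, in which the tool goes at most 50 mm and 8.59 degrees, less where a joint would pass 70% of its speed; a pose out of reach is approached as far as the arm can. A call with a gripper value outside its range is refused whole. The fingers move at their own pace and stop on an object; "grip_force" is the grip in N (left out, the last holds). Time passes only in rows, so rows that repeat a pose let the fingers close. It gives the time, the measured TCP pose, the force and the opening at its end, in the units of the state.
- monitor.read_state(): the state, without advancing time (a new reading comes with each control period).
- eyes.snapshot(name): name is "scene" or "top" or "wrist"; returns a dict with "image" (480x640x3 uint8, red, green, blue), "range_z" (480x640 float32, m along the optical axis (not along the pixel's ray), 0 where there is no reading), "vfov" (degrees; the focal length in pixels is half the picture's height over the tangent of half this angle, whatever the lens; pixels are square), "cx", "cy" (the principal point, pixels), "distortion" ([k1, k2, p1, p2, k3] as OpenCV has them; the pictures are not rectified), "rvec" (rotation vector, rad) and "tvec" (3), from world to camera coordinates, as OpenCV has them. Camera axes: x right, y down, z forward; pixel columns grow to the right and rows downward; lengths in m; the calibration is good to about 2 mm. A picture is of the moment at which its call begins.
- ticket.finish_job(): hands the job in, once; it reports no verdict.
The state is a dict: "t": time; "qpos": joint angles; "qd": joint speeds; "tau": joint torques, N m; "position": TCP position; "tool_rot": TCP orientation; "wrist_force": force on the tool from outside, world axes, zero at the start; "torque": the same for the moment, N m; "width": finger opening in m.
Only numpy, scipy, OpenCV 4.12 (cv2) and the standard library are available. Lean on these libraries where they do the work, as an engineer would, in place of code of your own. Each camera call takes 0.05 s, during which the arm holds its last target. There are 200 camera calls.

## Working session

There is one attempt and no reset: what is moved stays moved. The work goes in short steps, Python scripts to look and compute and a tool call to move; the robot and the scene stay as the last step left them, time stands still between calls to the robot, and variables do not carry over. Pictures are saved under pics/ and viewed, about 8 in all and at most 12, crops included, and the job is handed in when it is done.

Besides the shell and the picture viewer there is one more tool, called after "Emit:" by a JSON object that holds its "op" and its "data", one argument or row to a line. carry_out: Moves the arm, as the interface text tells. Its arguments: {"type":"object","properties":{"deltas":{"type":"array"},"grip_force":{"type":"number"}},"required":["deltas"]}

```bash
ls; mkdir -p pics; cat > h.py <<'E'
import numpy as np, cv2
from station import monitor, eyes, ticket, bot
def snap(n, save=None):
    s=eyes.snapshot(n); f=240/np.tan(np.radians(s['vfov'])/2)
    s['K']=np.array([[f,0,s['cx']],[0,f,s['cy']],[0,0,1.]]); s['D']=np.array(s['distortion'],float)
    s['R']=cv2.Rodrigues(np.array(s['rvec'],float))[0]; s['t']=np.array(s['tvec'],float).ravel()
    if save: cv2.imwrite('pics/'+save,s['image'][...,::-1])
    return s
def ray(s,px):
    u=cv2.undistortPoints(np.array(px,float).reshape(-1,1,2),s['K'],s['D']).reshape(-1,2)
    d=np.c_[u,np.ones(len(u))]
    return -s['R'].T@s['t'], d@s['R'], d
def onplane(s,px,z):
    c,d,_=ray(s,px); return c+d*((z-c[2])/d[:,2])[:,None]
def cloud(s,mask):
    v,u=np.nonzero(mask&(s['range_z']>0)); c,d,_=ray(s,np.c_[u,v])
    return c+d*s['range_z'][v,u][:,None]
E
python3 - <<'E'
from h import *
print(monitor.read_state(), bot.nose_length)
a=snap('scene','s1.png'); b=snap('top','t1.png')
for s in(a,b): print(-s['R'].T@s['t'], s['R'][2])
E
```

```text
pics
{'t': 0.0, 'qpos': array([-1.18659703e+00,  1.24471238e-01,  1.65161845e+00,  5.85815172e-06,
        1.36748695e+00, -8.26105149e-02]), 'qd': array([-1.57995947e-03, -1.32497531e-04, -1.87630952e-03, -1.76632850e-04,
        6.45857493e-05, -1.01059876e-03]), 'tau': array([-1.44893038e-03, -4.23615682e+01, -3.65446758e+01, -1.05384813e-04,
        7.03423197e-03, -6.61357262e-07]), 'position': array([ 0.29229214, -0.57996916,  0.25210772]), 'tool_rot': array([-9.81169096e-04,  9.72884169e-01,  2.31290746e-01, -1.46185455e-04]), 'wrist_force': array([-0.1142595 ,  1.03577391,  0.23324002]), 'torque': array([0.07390745, 0.02081719, 0.00942304]), 'width': 0.08557571075987445} 0.022
[1.42119428 0.31112707 0.72651157] [-0.8009718  -0.30937683 -0.5125721 ]
[ 0.29837915 -0.00440459  1.19032228] [ 0.24126189 -0.009912   -0.97040943]
```

View pics/s1.png

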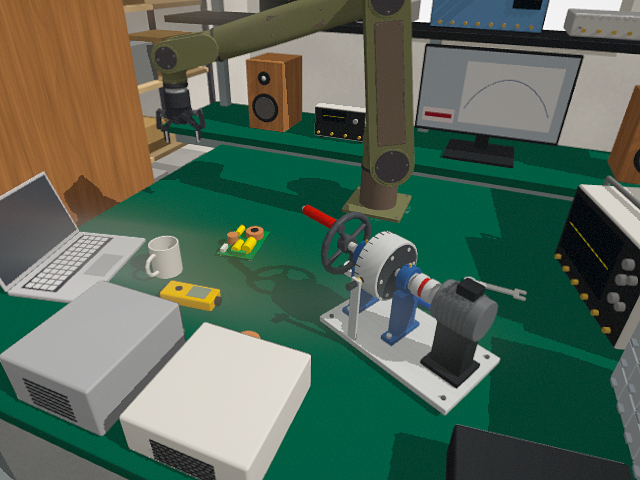

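View pics/t1.png

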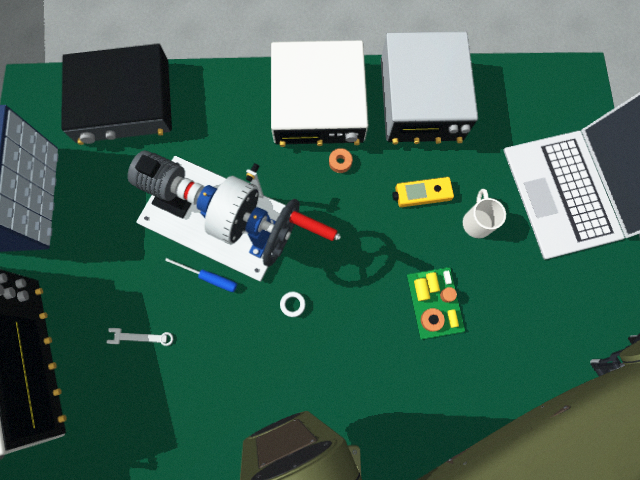

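The scene shot shows the rig at about (410,300) with its red handle at (320,218) pointing back towards the robot. In the top view the handle runs from (292,215) to (338,237) and the base plate from (140,220) to (290,280). Next I measure both.

```bash
python3 - <<'E'
from h import *
P=[]
for n in('scene','top'):
    s=snap(n); h=cv2.cvtColor(s['image'],cv2.COLOR_RGB2HSV)
    m=((h[...,0]<6)|(h[...,0]>174))&(h[...,1]>180)&(h[...,2]>70)
    k,l,st,c=cv2.connectedComponentsWithStats(m.astype(np.uint8))
    o=np.argsort(-st[1:,4])[:3]+1; print(n,[(st[i].tolist()) for i in o])
    m=l==o[0]; p=cloud(s,m); p=p[p[:,2]>.03]
    L=cv2.fitLine(p.astype(np.float32),cv2.DIST_HUBER,0,.001,.001).ravel(); d=L[:3]
    if d[1]>0: d=-d
    t=(p-L[3:])@d; print(len(p),'dir',d,'ends',L[3:]+t.min()*d,L[3:]+t.max()*d,'len',np.ptp(t), 'mid med',np.median(p,0), p.max(0),p.min(0))
    if n=='top':
        # base plate: white low
        h2=cloud(s,np.ones((480,640),bool)); v,u=np.nonzero(s['range_z']>0); 
        img=s['image'][v,u].astype(int)
        q=h2[(abs(h2[:,2]-.025)<.006)&(img.min(1)>90)&(np.hypot(h2[:,0]-.55,h2[:,1]-.15)<.4)&(u<310)&(v<300)&(v>140)]
        print(len(q)); r=cv2.minAreaRect(q[:,:2].astype(np.float32)); print(r, cv2.boxPoints(r))
        pc=onplane(s,[[140,221],[175,157],[262,279],[297,217]],.025); print(pc)
        # screwdriver etc
E
```

```text
scene [[303, 205, 34, 23, 339], [425, 112, 26, 6, 78], [418, 278, 12, 14, 46]]
338 dir [-0.44168586 -0.8971002  -0.01117372] ends [0.59490153 0.03396358 0.23668573] [ 0.55129299 -0.05460894  0.23558253] len 0.09873201994121347 mid med [ 0.57349461 -0.00789798  0.23664282] [0.59820587 0.03797887 0.24282899] [ 0.53854955 -0.0543955   0.22338235]
top [[290, 211, 47, 30, 564], [184, 182, 9, 17, 49]]
560 dir [-0.45338145 -0.89107263  0.02085206] ends [0.58907761 0.04847182 0.23852801] [ 0.53938071 -0.04920211  0.24081368] len 0.10961388210097361 mid med [ 0.56175159 -0.00680089  0.24022856] [0.61794417 0.04006946 0.24822572] [ 0.53196782 -0.05395851  0.15321145]
4560
((0.6184890866279602, 0.24166111648082733), (0.4265735149383545, 0.37747833132743835), 9.357763290405273) [[0.377352   0.39320847]
 [0.4387294  0.0207535 ]
 [0.8596262  0.09011376]
 [0.79824877 0.46256873]]
[[0.64341043 0.42607354 0.025     ]
 [0.8141665  0.34606092 0.025     ]
 [0.48932907 0.11938837 0.025     ]
 [0.64421951 0.03196541 0.025     ]]
```

```bash
cat > m.py <<'E'
from h import *
def redline(n):
    s=snap(n); h=cv2.cvtColor(s['image'],cv2.COLOR_RGB2HSV)
    m=((h[...,0]<8)|(h[...,0]>172))&(h[...,1]>150)&(h[...,2]>60)
    k,l,st,c=cv2.connectedComponentsWithStats(m.astype(np.uint8)); i=1+st[1:,4].argmax()
    v,u=np.nonzero(l==i); p=np.c_[u,v].astype(np.float32)
    L=cv2.fitLine(p,cv2.DIST_L2,0,.01,.01).ravel(); t=(p-L[2:])@L[:2]
    C,d,_=ray(s,[L[2:]+t.min()*L[:2],L[2:]+t.max()*L[:2]])
    nrm=np.cross(d[0],d[1]); return s,C,d,nrm/np.linalg.norm(nrm)
if __name__=='__main__':
    s1,C1,d1,n1=redline('scene'); s2,C2,d2,n2=redline('top')
    a=np.cross(n1,n2); a/=np.linalg.norm(a); a*=-np.sign(a[1])
    p=np.linalg.lstsq(np.array([n1,n2,a]),np.array([n1@C1,n2@C2,a@np.array([.56,0,.23])]),rcond=None)[0]
    print('axis',p,a,'yaw',np.degrees(np.arctan2(-a[1],-a[0])))
    for C,d in((C1,d1),(C2,d2)):
        for dd in d:
            A=np.c_[a,-dd]; t=np.linalg.lstsq(A,C-p,rcond=None)[0]; print('end',p+a*t[0])
    # plate
    im=s2['image'].astype(int); m=(im.min(2)>100); m[:150]=0;m[290:]=0;m[:,:130]=0;m[:,310:]=0
    E=[]
    for (a0,b0) in(((150,225),(250,274)),((141,215),(168,165)),((188,160),(215,170))):
        a0=np.array(a0,float);b0=np.array(b0,float);t=(b0-a0)/np.linalg.norm(b0-a0);nn=np.array([-t[1],t[0]])
        pts=[]
        g=im.min(2).astype(np.float32)
        for w in np.linspace(0,1,40):
            c=a0+(b0-a0)*w; q=c+nn*np.arange(-9,9.1,.25)[:,None]
            pr=cv2.remap(g,q[None,:,0].astype(np.float32),q[None,:,1].astype(np.float32),1).ravel()
            gr=np.abs(np.gradient(cv2.GaussianBlur(pr[:,None],(1,9),2).ravel())); pts.append(q[gr.argmax()])
        W=onplane(s2,pts,.025)[:,:2].astype(np.float32); L=cv2.fitLine(W,cv2.DIST_HUBER,0,.0005,.01).ravel()
        r=np.cross(L[:2],W-L[2:]); print('edge',L,'ang',np.degrees(np.arctan2(L[1],L[0])),'res',np.median(abs(r))); E.append(L)
    def X(A,B): t=np.linalg.solve(np.c_[A[:2],-B[:2]],B[2:]-A[2:]); return A[2:]+A[:2]*t[0]
    c1=X(E[0],E[1]); c2=X(E[2],E[1]); print('corners',c1,c2,np.linalg.norm(c1-c2))
    ang=np.arctan2(*E[0][[1,0]]); ang=ang if np.sin(ang)>0 else ang+np.pi
    ux=np.array([np.cos(ang),np.sin(ang)]);uy=np.array([-ux[1],ux[0]])
    o=(c1+c2)/2-.25*ux; hub=o-.2*ux; print('origin',o,'hub',hub,'yaw',np.degrees(ang))
    a2=a*((hub-p[:2])@a[:2]); g=p+a2; print('grip',g,'rig y',(g[:2]-hub)@uy,'q',np.arctan2(-(g[:2]-hub)@uy,g[2]-.175),'r',np.hypot((g[:2]-hub)@uy,g[2]-.175))
E
python3 m.py; python3 - <<'E'
import cv2
i=cv2.imread('pics/t1.png')[130:300,110:370]; cv2.imwrite('pics/c1.png',cv2.resize(i,None,fx=3,fy=3,interpolation=2))
E
```

```text
axis [ 0.56657968 -0.00326461  0.2290055 ] [-0.44533073 -0.89533679 -0.0072508 ] yaw 63.554750223356116
end [ 0.53808827 -0.06054655  0.22854161]
end [0.58531785 0.03440844 0.22931059]
end [0.58804761 0.03989662 0.22935504]
end [ 0.54259549 -0.0514848   0.228615  ]
edge [0.44727635 0.8943958  0.5546686  0.2657387 ] ang 63.430923 res 0.00025675725
edge [ 0.79164517 -0.6109811   0.725433    0.38643557] ang -37.660477 res 0.0040335637
edge [0.44627735 0.8948947  0.7861495  0.28051534] ang 63.494904 res 0.0002544492
corners [0.6457732 0.4479159] [0.80741686 0.32316154] 0.204187
origin [0.61477596 0.16193977] hub [ 0.5253207 -0.0169394] yaw 63.430923
grip [ 0.5529448  -0.03067752  0.2287835 ] rig y -0.03085160994701556 q 0.5208010012359369 r 0.06200392621233326m.py:30: DeprecationWarning: Arrays of 2-dimensional vectors are deprecated. Use arrays of 3-dimensional vectors instead. (deprecated in NumPy 2.0)
  r=np.cross(L[:2],W-L[2:]); print('edge',L,'ang',np.degrees(np.arctan2(L[1],L[0])),'res',np.median(abs(r))); E.append(L)
```

View pics/c1.png

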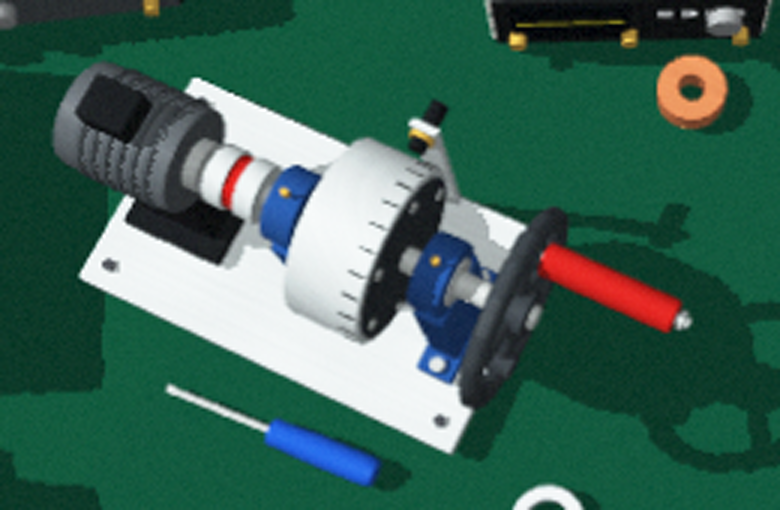

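Hub geometry is consistent: the handle radius comes out at 62.0 mm and the plate's long edges are 200.5 mm apart, with q ≈ 0.52. The short edge fit is wrong because the motor hides it. I therefore set the position along the shaft mainly from the handle, giving a grip point near (0.554, -0.028, 0.229). Next I move above it.

Emit:
{"op": "carry_out", "data": {
  "deltas": [
    [[0.5,1,3,0,0,2,8.5],[1.5,3,6,0,0,4,8.5],[3,6.5,9,0,0,7,8.5],[4.5,10,11,0,0,10,8.5],[6.5,13.5,12,0,0,13,8.5],[8,17,12,0,0,16,8.5],[10,20.5,12,0,0,19,8.5],[11.5,24,12,0,0,22,8.5],[13,27.5,12,0,0,24,8.5],[15,31,12,0,0,26,8.5]]
  ]
}}

```text
t: 1.3
position: [0.4426, -0.269, 0.3735]
tool_rot: [0.0, 0.896, 0.445, 0.0]
wrist_force: [-0.2, -0.6, -0.5]
width: 0.0848
```

Emit:
{"op": "carry_out", "data": {
  "deltas": [
    [[1.5,3.5,0,0,0,2,8.5],[3,7,0,0,0,4,8.5],[4.5,10.5,0,0,0,6,8.5],[6.5,14,0,0,0,8,8.5],[8,17.5,0,0,0,9.5,8.5],[9.5,21,0,0,0,10.5,8.5],[10.5,23,0,0,0,10.7,8.5],[11.2,24.2,0,0,0,10.7,8.5],[11.2,24.2,0,0,0,10.7,8.5],[11.2,24.2,0,0,0,10.7,8.5]]
  ]
}}

```text
t: 2.3
position: [0.5543, -0.029, 0.3732]
tool_rot: [0.0, 0.851, 0.526, -0.0]
wrist_force: [0.2, -0.5, -0.6]
width: 0.0847
```

```bash
python3 - <<'E'
from h import *
from scipy.spatial.transform import Rotation as R
W=[]
for i in range(12):
    eyes.snapshot('wrist') if i else snap('wrist','w1.png'); s=monitor.read_state(); W.append(s['wrist_force'])
W=np.array(W); print(W.mean(0),W.std(0)); print(np.round(W[:4],2))
print(s['t'],s['position'],R.from_quat(s['tool_rot'][[1,2,3,0]]).as_matrix(),s['qpos'])
E
```

```text
[ 0.21287496 -0.01263977 -0.07871801] [0.48211892 0.47193788 0.40805553]
[[ 0.17 -0.29  0.35]
 [ 0.81  0.17 -0.12]
 [ 0.26  0.89 -0.05]
 [ 0.64  0.13 -0.66]]
2.9 [ 0.55443609 -0.0285508   0.37333726] [[ 4.47212854e-01  8.94427561e-01  3.43313020e-05]
 [ 8.94427562e-01 -4.47212854e-01 -2.13732830e-05]
 [-3.76345389e-06  4.02652696e-05 -9.99999999e-01]] [-1.48139893e-01 -1.33836801e-01  1.70841283e+00 -1.60720518e-05
  1.56697951e+00  3.15506948e-01]
```

View pics/w1.png

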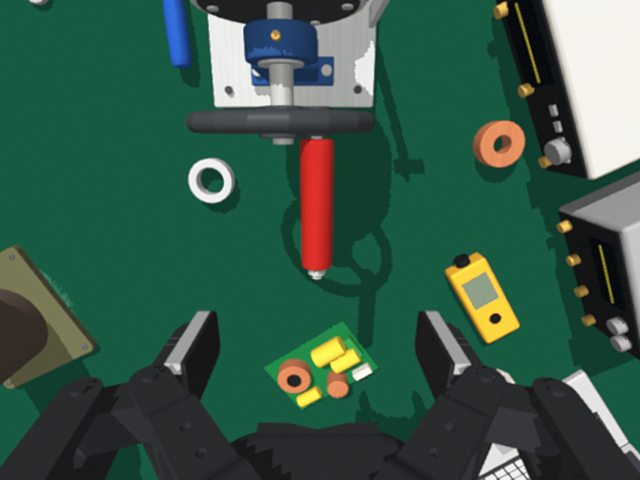

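The wrist view shows the handle upright at column 317, from row 138 at the wheel end to row 270 at the tip. It sits centred between the jaws at columns 200 and 435. The force noise is about 0.45 N and the bias is small. I'll check the position along the shaft from this view.

```bash
python3 - <<'E'
from h import *
s=snap('wrist')
ux=np.array([.4473,.8944]);uy=np.array([-.8944,.4473]);hub=np.array([.5264,-.0142])
P=onplane(s,[[317,138],[317,268],[317,205]],.229)[:,:2]; print(P,(P-hub)@ux-.2,(P-hub)@uy)
P=onplane(s,[[214,107],[376,107]],.025)[:,:2]; print((P-hub)@ux-.2,(P-hub)@uy)
P=onplane(s,[[190,122],[374,122]],.175)[:,:2]; print((P-hub)@ux-.2,(P-hub)@uy)
E
```

```text
[[ 0.58748793  0.03840969]
 [ 0.54141159 -0.0536094 ]
 [ 0.56508248 -0.00633652]] [-0.12562126 -0.22853308 -0.17566423] [-0.03110473 -0.03105419 -0.03108027]
[-0.09360018 -0.09410276] [ 0.0996495  -0.10550191]
[-0.11327362 -0.11380139] [ 0.08003454 -0.08068922]
```

The wrist view puts everything about 4 mm further along +x, so the hub is at (0.5284, -0.0102) and the grip at (0.556, -0.024, 0.229). I descend and close there.

Emit:
{"op": "carry_out", "data": {
  "deltas": [
    [[0.1,0.4,-3,0,0,0,8.5],[0.15,0.4,-6,0,0,0,8.5],[0.15,0.4,-9,0,0,0,8.5],[0.15,0.4,-11,0,0,0,8.5],[0.15,0.4,-12.5,0,0,0,7],[0.15,0.4,-13.5,0,0,0,5],[0.15,0.4,-14.3,0,0,0,4],[0.15,0.4,-14.3,0,0,0,3],[0.15,0.4,-14.3,0,0,0,2],[0.15,0.4,-14.3,0,0,0,1]]
  ],
  "grip_force": 50
}}

```text
t: 3.95
position: [0.556, -0.0244, 0.2307]
tool_rot: [0.0, 0.851, 0.526, 0.0]
wrist_force: [-0.9, 0.2, -1.8]
width: 0.0237
```

Emit:
{"op": "carry_out", "data": {
  "deltas": [
    [[0,0,0,0,0,0,0.5],[0,0,0,0,0,0,0.5],[0,0,0,0,0,0,0.5],[0,0,0,0,0,0,0.5]]
  ]
}}

```text
t: 4.35
position: [0.5561, -0.0244, 0.2307]
tool_rot: [0.0, 0.851, 0.526, 0.0]
wrist_force: [-2.4, 0.3, 0.4]
width: 0.0241
```

```bash
python3 - <<'E'
from h import *
W=[]
snap('scene','s2.png')
for i in range(4):
    W.append(monitor.read_state()['wrist_force']); eyes.snapshot('wrist')
W=np.array(W); print(W.mean(0),W.std(0)); s=monitor.read_state(); print(s['t'],s['position'],s['width'])
i=cv2.imread('pics/s2.png')[120:420,220:540]; cv2.imwrite('pics/c2.png',cv2.resize(i,None,fx=2,fy=2))
E
```

```text
[-2.01974217  0.78432843  0.65056656] [0.66826509 0.35883156 0.55960702]
4.6 [ 0.55607752 -0.02444574  0.23071857] 0.02328925208722853
```

View pics/c2.png

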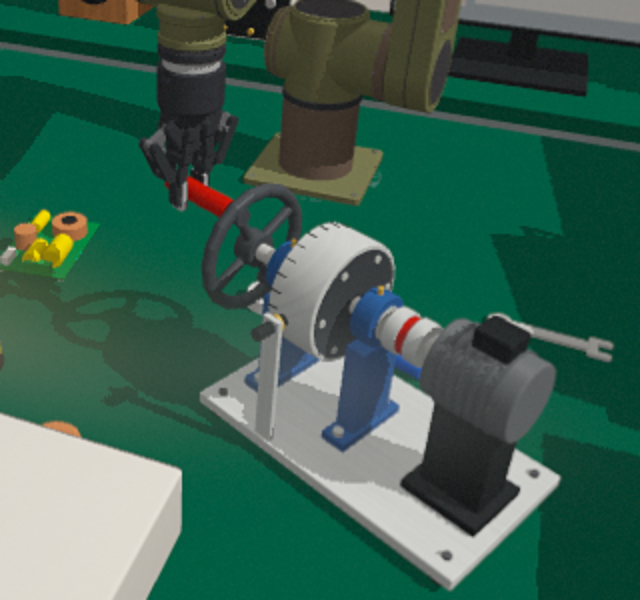

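The crop shows the jaws closed on the red handle at about (190,195), with the wheel clear. I take the circle centre for the TCP as z = 0.177 with q0 ≈ 30°, and wind in the +q direction, sampling the force every 15°.

```bash
cat > tab.py <<'E'
import sys,numpy as np
def A(qd): q=np.radians(qd); return np.round(np.array([6.2*np.sin(q)*.8944,-6.2*np.sin(q)*.4473,6.2*np.cos(q)]),2)
def tab(qs,n,step,rows):
    for k in range(n):
        a=qs+k*step*rows
        print(a,[[*[float(round(x,2)) for x in A(a+step*(j+1))-A(a)],0,0,0,.5] for j in range(rows)])
tab(*[float(x) if i!=1 and i!=3 else int(x) for i,x in enumerate(sys.argv[1:])])
E
python3 tab.py 30 24 3.75 4 | sed 's/ 0, 0, 0, 0.5/ 000/g'
```

```text
30.0 [[0.31, -0.15, -0.21, 000], [0.61, -0.3, -0.45, 000], [0.89, -0.44, -0.71, 000], [1.15, -0.57, -0.99, 000]]
45.0 [[0.25, -0.13, -0.29, 000], [0.48, -0.24, -0.61, 000], [0.69, -0.35, -0.94, 000], [0.88, -0.44, -1.28, 000]]
60.0 [[0.17, -0.09, -0.36, 000], [0.32, -0.16, -0.73, 000], [0.45, -0.23, -1.11, 000], [0.56, -0.28, -1.5, 000]]
75.0 [[0.08, -0.04, -0.39, 000], [0.14, -0.07, -0.79, 000], [0.17, -0.09, -1.19, 000], [0.19, -0.09, -1.6, 000]]
90.0 [[-0.02, 0.0, -0.41, 000], [-0.05, 0.02, -0.81, 000], [-0.11, 0.05, -1.21, 000], [-0.19, 0.09, -1.6, 000]]
105.0 [[-0.11, 0.05, -0.39, 000], [-0.24, 0.12, -0.77, 000], [-0.39, 0.19, -1.14, 000], [-0.56, 0.28, -1.5, 000]]
120.0 [[-0.19, 0.09, -0.34, 000], [-0.4, 0.2, -0.67, 000], [-0.63, 0.31, -0.99, 000], [-0.88, 0.44, -1.28, 000]]
135.0 [[-0.26, 0.13, -0.28, 000], [-0.54, 0.27, -0.54, 000], [-0.84, 0.42, -0.78, 000], [-1.15, 0.57, -0.99, 000]]
150.0 [[-0.32, 0.16, -0.19, 000], [-0.65, 0.33, -0.36, 000], [-0.99, 0.5, -0.5, 000], [-1.33, 0.67, -0.62, 000]]
165.0 [[-0.36, 0.18, -0.09, 000], [-0.72, 0.36, -0.16, 000], [-1.08, 0.54, -0.2,
[... 883 characters left out ...]
 000], [0.56, -0.28, 1.5, 000]]
300.0 [[0.19, -0.09, 0.34, 000], [0.4, -0.2, 0.67, 000], [0.63, -0.31, 0.99, 000], [0.88, -0.44, 1.28, 000]]
315.0 [[0.26, -0.13, 0.28, 000], [0.54, -0.27, 0.54, 000], [0.84, -0.42, 0.78, 000], [1.15, -0.57, 0.99, 000]]
330.0 [[0.32, -0.16, 0.19, 000], [0.65, -0.33, 0.36, 000], [0.99, -0.5, 0.5, 000], [1.33, -0.67, 0.62, 000]]
345.0 [[0.36, -0.18, 0.09, 000], [0.72, -0.36, 0.16, 000], [1.08, -0.54, 0.2, 000], [1.44, -0.72, 0.21, 000]]
360.0 [[0.36, -0.18, -0.01, 000], [0.72, -0.36, -0.05, 000], [1.08, -0.54, -0.12, 000], [1.44, -0.72, -0.21, 000]]
375.0 [[0.34, -0.17, -0.12, 000], [0.68, -0.34, -0.26, 000], [1.01, -0.51, -0.43, 000], [1.33, -0.67, -0.62, 000]]
```

Emit:
{"op": "carry_out", "data": {
  "deltas": [
    [[0.31,-0.15,-0.21,0,0,0,0.5],[0.61,-0.3,-0.45,0,0,0,0.5],[0.89,-0.44,-0.71,0,0,0,0.5],[1.15,-0.57,-0.99,0,0,0,0.5]]
  ]
}}

```text
t: 5.0
position: [0.5676, -0.0302, 0.2213]
tool_rot: [-0.0, 0.851, 0.526, 0.0]
wrist_force: [-4.9, 0.6, 4.3]
width: 0.0236
```

Emit:
{"op": "carry_out", "data": {
  "deltas": [
    [[0.25,-0.13,-0.29,0,0,0,0.5],[0.48,-0.24,-0.61,0,0,0,0.5],[0.69,-0.35,-0.94,0,0,0,0.5],[0.88,-0.44,-1.28,0,0,0,0.5]]
  ]
}}

```text
t: 5.4
position: [0.577, -0.0349, 0.2084]
tool_rot: [0.001, 0.851, 0.526, 0.001]
wrist_force: [-2.8, 0.2, 5.2]
width: 0.0233
```

Emit:
{"op": "carry_out", "data": {
  "deltas": [
    [[0.17,-0.09,-0.36,0,0,0,0.5],[0.32,-0.16,-0.73,0,0,0,0.5],[0.45,-0.23,-1.11,0,0,0,0.5],[0.56,-0.28,-1.5,0,0,0,0.5]]
  ]
}}

```text
t: 5.8
position: [0.5828, -0.0378, 0.1935]
tool_rot: [0.001, 0.851, 0.526, 0.001]
wrist_force: [-2.8, -0.6, 5.7]
width: 0.0237
```

```bash
python3 - <<'E'
from h import *
s=monitor.read_state(); print(s['t'],s['position'],s['width'],s['wrist_force'],s['qd'],s['torque'])
W=[]
for i in range(4): eyes.snapshot('wrist'); W.append(monitor.read_state()['wrist_force'])
print(np.round(W,2))
E
```

```text
5.8 [ 0.58279603 -0.03779352  0.19345529] 0.02367572941592814 [-2.79212144 -0.56699995  5.71180919] [-0.00743161  0.05908157  0.00872658 -0.0036039  -0.06543935 -0.00587018] [ 0.02094522  0.41141136 -0.01859728]
[[-0.58 -0.4   4.84]
 [ 1.31 -1.45  1.59]
 [ 2.56 -0.44  0.67]
 [ 3.44 -2.71  1.36]]
```

The joints are still moving when each reading is taken, so these are good kinetic samples. I continue round.

Emit:
{"op": "carry_out", "data": {
  "deltas": [
    [[0.08,-0.04,-0.39,0,0,0,0.5],[0.14,-0.07,-0.79,0,0,0,0.5],[0.17,-0.09,-1.19,0,0,0,0.5],[0.19,-0.09,-1.6,0,0,0,0.5]]
  ]
}}

```text
t: 6.4
position: [0.5849, -0.0388, 0.178]
tool_rot: [0.001, 0.851, 0.526, 0.001]
wrist_force: [-0.5, -2.0, 4.9]
width: 0.0238
```

Emit:
{"op": "carry_out", "data": {
  "deltas": [
    [[-0.02,0,-0.41,0,0,0,0.5],[-0.05,0.02,-0.81,0,0,0,0.5],[-0.11,0.05,-1.21,0,0,0,0.5],[-0.19,0.09,-1.6,0,0,0,0.5]]
  ]
}}

```text
t: 6.8
position: [0.5834, -0.0381, 0.1618]
tool_rot: [0.002, 0.851, 0.526, 0.001]
wrist_force: [3.8, -3.1, 4.7]
width: 0.0238
```

Emit:
{"op": "carry_out", "data": {
  "deltas": [
    [[-0.11,0.05,-0.39,0,0,0,0.5],[-0.24,0.12,-0.77,0,0,0,0.5],[-0.39,0.19,-1.14,0,0,0,0.5],[-0.56,0.28,-1.5,0,0,0,0.5]]
  ]
}}

```text
t: 7.2
position: [0.5777, -0.0353, 0.1459]
tool_rot: [0.002, 0.851, 0.526, 0.001]
wrist_force: [4.7, -4.5, 0.7]
width: 0.0233
```

Emit:
{"op": "carry_out", "data": {
  "deltas": [
    [[-0.19,0.09,-0.34,0,0,0,0.5],[-0.4,0.2,-0.67,0,0,0,0.5],[-0.63,0.31,-0.99,0,0,0,0.5],[-0.88,0.44,-1.28,0,0,0,0.5]]
  ]
}}

```text
t: 7.6
position: [0.5683, -0.0306, 0.1322]
tool_rot: [0.001, 0.851, 0.526, 0.001]
wrist_force: [6.6, -3.2, -1.3]
width: 0.0236
```

Emit:
{"op": "carry_out", "data": {
  "deltas": [
    [[-0.26,0.13,-0.28,0,0,0,0.5],[-0.54,0.27,-0.54,0,0,0,0.5],[-0.84,0.42,-0.78,0,0,0,0.5],[-1.15,0.57,-0.99,0,0,0,0.5]]
  ]
}}

```text
t: 8.0
position: [0.5558, -0.0243, 0.1218]
tool_rot: [-0.0, 0.851, 0.526, 0.0]
wrist_force: [4.6, -1.5, -2.5]
width: 0.0236
```

Emit:
{"op": "carry_out", "data": {
  "deltas": [
    [[-0.32,0.16,-0.19,0,0,0,0.5],[-0.65,0.33,-0.36,0,0,0,0.5],[-0.99,0.5,-0.5,0,0,0,0.5],[-1.33,0.67,-0.62,0,0,0,0.5]]
  ]
}}

```text
t: 8.4
position: [0.5419, -0.0174, 0.1159]
tool_rot: [-0.001, 0.851, 0.526, -0.0]
wrist_force: [3.2, -0.1, -4.0]
width: 0.0237
```

Emit:
{"op": "carry_out", "data": {
  "deltas": [
    [[-0.36,0.18,-0.09,0,0,0,0.5],[-0.72,0.36,-0.16,0,0,0,0.5],[-1.08,0.54,-0.2,0,0,0,0.5],[-1.44,0.72,-0.21,0,0,0,0.5]]
  ]
}}

```text
t: 8.8
position: [0.5276, -0.0102, 0.1144]
tool_rot: [-0.0, 0.851, 0.526, -0.0]
wrist_force: [1.6, 0.9, -4.4]
width: 0.0233
```

Emit:
{"op": "carry_out", "data": {
  "deltas": [
    [[-0.36,0.18,0.01,0,0,0,0.5],[-0.72,0.36,0.05,0,0,0,0.5],[-1.08,0.54,0.12,0,0,0,0.5],[-1.44,0.72,0.21,0,0,0,0.5]]
  ]
}}

```text
t: 9.2
position: [0.5136, -0.0032, 0.1169]
tool_rot: [-0.0, 0.851, 0.526, -0.0]
wrist_force: [2.4, -0.9, -2.3]
width: 0.0239
```

Emit:
{"op": "carry_out", "data": {
  "deltas": [
    [[-0.34,0.17,0.12,0,0,0,0.5],[-0.68,0.34,0.26,0,0,0,0.5],[-1.01,0.51,0.43,0,0,0,0.5],[-1.33,0.67,0.62,0,0,0,0.5]]
  ]
}}

```text
t: 9.6
position: [0.5005, 0.0033, 0.1234]
tool_rot: [0.0, 0.851, 0.526, 0.0]
wrist_force: [1.7, -1.6, -0.5]
width: 0.0234
```

Emit:
{"op": "carry_out", "data": {
  "deltas": [
    [[-0.31,0.15,0.21,0,0,0,0.5],[-0.61,0.3,0.45,0,0,0,0.5],[-0.89,0.44,0.71,0,0,0,0.5],[-1.15,0.57,0.99,0,0,0,0.5]]
  ]
}}

```text
t: 10.0
position: [0.4893, 0.0089, 0.1335]
tool_rot: [0.001, 0.851, 0.526, 0.0]
wrist_force: [3.5, -2.7, 0.1]
width: 0.0241
```

Emit:
{"op": "carry_out", "data": {
  "deltas": [
    [[-0.25,0.13,0.29,0,0,0,0.5],[-0.48,0.24,0.61,0,0,0,0.5],[-0.69,0.35,0.94,0,0,0,0.5],[-0.88,0.44,1.28,0,0,0,0.5]]
  ]
}}

```text
t: 10.4
position: [0.4808, 0.0132, 0.1465]
tool_rot: [0.001, 0.851, 0.526, 0.001]
wrist_force: [4.3, -3.8, 0.7]
width: 0.0234
```

Emit:
{"op": "carry_out", "data": {
  "deltas": [
    [[-0.17,0.09,0.36,0,0,0,0.5],[-0.32,0.16,0.73,0,0,0,0.5],[-0.45,0.23,1.11,0,0,0,0.5],[-0.56,0.28,1.5,0,0,0,0.5]]
  ]
}}

```text
t: 10.8
position: [0.4755, 0.0158, 0.1614]
tool_rot: [0.001, 0.851, 0.526, 0.001]
wrist_force: [5.9, -3.8, -0.3]
width: 0.0235
```

Emit:
{"op": "carry_out", "data": {
  "deltas": [
    [[-0.08,0.04,0.39,0,0,0,0.5],[-0.14,0.07,0.79,0,0,0,0.5],[-0.17,0.09,1.19,0,0,0,0.5],[-0.19,0.09,1.6,0,0,0,0.5]]
  ]
}}

```text
t: 11.2
position: [0.4739, 0.0166, 0.1771]
tool_rot: [0.002, 0.851, 0.526, 0.001]
wrist_force: [8.2, -4.0, -3.4]
width: 0.0236
```

Emit:
{"op": "carry_out", "data": {
  "deltas": [
    [[0.02,0,0.41,0,0,0,0.5],[0.05,-0.02,0.81,0,0,0,0.5],[0.11,-0.05,1.21,0,0,0,0.5],[0.19,-0.09,1.6,0,0,0,0.5]]
  ]
}}

```text
t: 11.6
position: [0.4757, 0.0157, 0.1924]
tool_rot: [0.001, 0.851, 0.526, 0.001]
wrist_force: [10.2, -4.4, -7.7]
width: 0.0237
```

Emit:
{"op": "carry_out", "data": {
  "deltas": [
    [[0.11,-0.05,0.39,0,0,0,0.5],[0.24,-0.12,0.77,0,0,0,0.5],[0.39,-0.19,1.14,0,0,0,0.5],[0.56,-0.28,1.5,0,0,0,0.5]]
  ]
}}

```text
t: 12.0
position: [0.4805, 0.0133, 0.2059]
tool_rot: [0.0, 0.851, 0.526, 0.0]
wrist_force: [9.9, -3.1, -11.4]
width: 0.0236
```

Emit:
{"op": "carry_out", "data": {
  "deltas": [
    [[0.19,-0.09,0.34,0,0,0,0.5],[0.4,-0.2,0.67,0,0,0,0.5],[0.63,-0.31,0.99,0,0,0,0.5],[0.88,-0.44,1.28,0,0,0,0.5]]
  ]
}}

```text
t: 12.4
position: [0.4878, 0.0097, 0.2174]
tool_rot: [-0.002, 0.851, 0.526, -0.001]
wrist_force: [4.8, -0.2, -9.7]
width: 0.0238
```

Emit:
{"op": "carry_out", "data": {
  "deltas": [
    [[0.26,-0.13,0.28,0,0,0,0.5],[0.54,-0.27,0.54,0,0,0,0.5],[0.84,-0.42,0.78,0,0,0,0.5],[1.15,-0.57,0.99,0,0,0,0.5]]
  ]
}}

```text
t: 12.8
position: [0.4999, 0.0036, 0.229]
tool_rot: [-0.001, 0.851, 0.526, -0.001]
wrist_force: [2.9, 1.3, -12.6]
width: 0.0237
```

Emit:
{"op": "carry_out", "data": {
  "deltas": [
    [[0.32,-0.16,0.19,0,0,0,0.5],[0.65,-0.33,0.36,0,0,0,0.5],[0.99,-0.5,0.5,0,0,0,0.5],[1.33,-0.67,0.62,0,0,0,0.5]]
  ]
}}

```text
t: 13.2
position: [0.5134, -0.0032, 0.2359]
tool_rot: [-0.001, 0.851, 0.526, -0.001]
wrist_force: [-0.2, 3.1, -14.7]
width: 0.0235
```

Emit:
{"op": "carry_out", "data": {
  "deltas": [
    [[0.36,-0.18,0.09,0,0,0,0.5],[0.72,-0.36,0.16,0,0,0,0.5],[1.08,-0.54,0.2,0,0,0,0.5],[1.44,-0.72,0.21,0,0,0,0.5]]
  ]
}}

```text
t: 13.6
position: [0.5278, -0.0104, 0.2385]
tool_rot: [-0.001, 0.851, 0.526, -0.001]
wrist_force: [-5.2, 3.8, -12.7]
width: 0.0233
```

Emit:
{"op": "carry_out", "data": {
  "deltas": [
    [[0.36,-0.18,-0.01,0,0,0,0.5],[0.72,-0.36,-0.05,0,0,0,0.5],[1.08,-0.54,-0.12,0,0,0,0.5],[1.44,-0.72,-0.21,0,0,0,0.5]]
  ]
}}

```text
t: 14.0
position: [0.5419, -0.0174, 0.2369]
tool_rot: [-0.001, 0.851, 0.526, -0.001]
wrist_force: [-6.8, 6.3, -8.6]
width: 0.0239
```

Emit:
{"op": "carry_out", "data": {
  "deltas": [
    [[0.34,-0.17,-0.12,0,0,0,0.5],[0.68,-0.34,-0.26,0,0,0,0.5],[1.01,-0.51,-0.43,0,0,0,0.5],[1.33,-0.67,-0.62,0,0,0,0.5]]
  ]
}}

```text
t: 14.4
position: [0.5552, -0.024, 0.2314]
tool_rot: [-0.001, 0.85, 0.526, -0.001]
wrist_force: [-8.3, 6.4, -6.3]
width: 0.0237
```

Emit:
{"op": "carry_out", "data": {
  "deltas": [
    [[0.31,-0.15,-0.21,0,0,0,0.5],[0.61,-0.3,-0.45,0,0,0,0.5],[0.89,-0.44,-0.71,0,0,0,0.5],[1.15,-0.57,-0.99,0,0,0,0.5]]
  ]
}}

```text
t: 14.8
position: [0.5669, -0.0299, 0.2223]
tool_rot: [-0.001, 0.851, 0.526, -0.001]
wrist_force: [-9.4, 5.7, -2.9]
width: 0.0235
```

Emit:
{"op": "carry_out", "data": {
  "deltas": [
    [[0.25,-0.13,-0.29,0,0,0,0.5],[0.48,-0.24,-0.61,0,0,0,0.5],[0.69,-0.35,-0.94,0,0,0,0.5],[0.88,-0.44,-1.28,0,0,0,0.5]]
  ]
}}

```text
t: 15.2
position: [0.576, -0.0344, 0.2103]
tool_rot: [-0.001, 0.85, 0.526, -0.001]
wrist_force: [-10.6, 4.2, 0.6]
width: 0.0233
```

```bash
cat > fit.py <<'E'
import numpy as np
from scipy.optimize import least_squares
D=np.array([r.split() for r in """.5676 -.0302 .2213 -4.9 .6 4.3 1
.577 -.0349 .2084 -2.8 .2 5.2 1
.5828 -.0378 .1935 -2.8 -.6 5.7 1
.5849 -.0388 .178 -.5 -2 4.9 1
.5834 -.0381 .1618 3.8 -3.1 4.7 1
.5777 -.0353 .1459 4.7 -4.5 .7 1
.5683 -.0306 .1322 6.6 -3.2 -1.3 1
.5558 -.0243 .1218 4.6 -1.5 -2.5 1
.5419 -.0174 .1159 3.2 -.1 -4 1
.5276 -.0102 .1144 1.6 .9 -4.4 1
.5136 -.0032 .1169 2.4 -.9 -2.3 1
.5005 .0033 .1234 1.7 -1.6 -.5 1
.4893 .0089 .1335 3.5 -2.7 .1 1
.4808 .0132 .1465 4.3 -3.8 .7 1
.4755 .0158 .1614 5.9 -3.8 -.3 1
.4739 .0166 .1771 8.2 -4 -3.4 1
.4757 .0157 .1924 10.2 -4.4 -7.7 1
.4805 .0133 .2059 9.9 -3.1 -11.4 1
.4878 .0097 .2174 4.8 -.2 -9.7 1
.4999 .0036 .229 2.9 1.3 -12.6 1
.5134 -.0032 .2359 -.2 3.1 -14.7 1
.5278 -.0104 .2385 -5.2 3.8 -12.7 1
.5419 -.0174 .2369 -6.8 6.3 -8.6 1
.5552 -.024 .2314 -8.3 6.4 -6.3 1
.5669 -.0299 .2223 -9.4 5.7 -2.9 1
.576 -.0344 .2103 -10.6 4.2 .6 1""".split('\n')+([l for l in open('more.txt').read().split('\n') if l.strip()] if __import__('os').path.exists('more.txt') else [])],float)
lat=np.array([.8944,-.4473])
L=(D[:,:2]-[.5284,-.0102])@lat; Z=D[:,2]; s=D[:,6]
c=least_squares(lambda p:np.hypot(L-p[0],Z-p[1])-p[2],[0,.177,.062]).x
q=np.arctan2(L-c[0],Z-c[1]); F=-D[:,3:6]; fl=F[:,:2]@lat; fz=F[:,2]
ft=fl*np.cos(q)-fz*np.sin(q); fr=fl*np.sin(q)+fz*np.cos(q)
if __name__=='__main__':
    print('circle',c); print(np.c_[np.degrees(q),ft,fr].round(1).tolist())
    A=np.c_[s,np.cos(q),np.sin(q)]; x,_,_,_=np.linalg.lstsq(A,ft,rcond=None); r=ft-A@x
    # a cos q+b sin q = Amp*sin(q-qb): zero with rising slope at qb
    n=len(ft)-3; sg=np.sqrt(r@r/n); amp=np.hypot(*x[1:]); print('fric',x[0],'amp',amp,'qb',np.degrees(np.arctan2(-x[1],x[2])),'rms',sg,'sd deg',np.degrees(sg*np.sqrt(2/len(ft))/amp)); print(r.round(1))
    # robust to radial coupling
    A2=np.c_[A,fr]; y=np.linalg.lstsq(A2,ft,rcond=None)[0]; print('with fr',y,np.degrees(np.arctan2(-y[1],y[2])))
E
python3 fit.py
```

```text
circle [0.00130951 0.17642438 0.06207425]
[[43.6, 6.3, 0.1], [59.0, 5.8, -0.5], [74.0, 6.1, 0.6], [88.5, 4.9, -0.6], [103.6, 5.7, -3.5], [119.5, 3.7, -5.1], [135.5, 4.3, -6.1], [151.6, 3.0, -4.5], [167.0, 1.9, -4.6], [-178.1, 1.2, -4.4], [-163.5, 3.1, -1.5], [-148.7, 2.2, 0.7], [-133.8, 2.9, 3.2], [-118.8, 2.1, 5.2], [-104.0, 2.0, 6.7], [-89.4, 3.3, 9.2], [-75.1, 4.6, 12.7], [-61.7, 5.2, 14.4], [-48.6, 4.4, 9.7], [-32.1, 5.0, 11.7], [-16.7, 5.7, 13.6], [-1.6, 6.7, 12.5], [13.0, 6.7, 10.4], [27.7, 6.2, 10.4], [42.4, 6.1, 9.5], [57.0, 6.7, 9.2]]
fric 4.305323062008006 amp 2.226956316057204 qb -63.56514064171012 rms 0.6099633594146726 sd deg 4.35254235445121
[-0.1 -0.4  0.3 -0.5  0.9 -0.5  0.7  0.  -0.7 -1.1  1.   0.1  0.7 -0.4
 -0.9 -0.   0.7  0.8 -0.5 -0.5 -0.2  0.4  0.3 -0.3 -0.3  0.5]
with fr [3.99491708 1.40048082 1.4078262  0.07708901] -44.85013806688868
```

The first fit puts the heavy side down at q ≈ -64° ± 5°, but radial stress from a centre error of about 1.5 mm muddies it. I'll shift the commanded centre (+1.8 mm lateral, -1 mm in z) and wind back a full turn to sharpen the estimate.

```bash
sed -i 's/^tab(/if __name__=="__main__": tab(/' tab.py; python3 tab.py 60 24 -3.75 4 | sed 's/ 0, 0, 0, 0.5//g'
```

```text
60.0 [[-0.19, 0.09, 0.34,], [-0.4, 0.2, 0.67,], [-0.63, 0.31, 0.99,], [-0.88, 0.44, 1.28,]]
45.0 [[-0.26, 0.13, 0.28,], [-0.54, 0.27, 0.54,], [-0.84, 0.42, 0.78,], [-1.15, 0.57, 0.99,]]
30.0 [[-0.32, 0.16, 0.19,], [-0.65, 0.33, 0.36,], [-0.99, 0.5, 0.5,], [-1.33, 0.67, 0.62,]]
15.0 [[-0.36, 0.18, 0.09,], [-0.72, 0.36, 0.16,], [-1.08, 0.54, 0.2,], [-1.44, 0.72, 0.21,]]
0.0 [[-0.36, 0.18, -0.01,], [-0.72, 0.36, -0.05,], [-1.08, 0.54, -0.12,], [-1.44, 0.72, -0.21,]]
-15.0 [[-0.34, 0.17, -0.12,], [-0.68, 0.34, -0.26,], [-1.01, 0.51, -0.43,], [-1.33, 0.67, -0.62,]]
-30.0 [[-0.31, 0.15, -0.21,], [-0.61, 0.3, -0.45,], [-0.89, 0.44, -0.71,], [-1.15, 0.57, -0.99,]]
-45.0 [[-0.25, 0.13, -0.29,], [-0.48, 0.24, -0.61,], [-0.69, 0.35, -0.94,], [-0.88, 0.44, -1.28,]]
-60.0 [[-0.17, 0.09, -0.36,], [-0.32, 0.16, -0.73,], [-0.45, 0.23, -1.11,], [-0.56, 0.28, -1.5,]]
-75.0 [[-0.08, 0.04, -0.39,], [-0.14, 0.07, -0.79,], [-0.17, 0.09, -1.19,], [-0.19, 0.09, -1.6,]]
-90.0 [[0.02, 0.0, -0.41,], [0.05, -0.02, -0.81,], [0.11, -0.05, -1.21,], [0.19, -0.09, -1.6,]]
-105.0 [[0.11, -0.05, -0.39,], [0.24, -0.12,
[... 511 characters left out ...]
.54, 0.12,], [1.44, -0.72, 0.21,]]
-195.0 [[0.34, -0.17, 0.12,], [0.68, -0.34, 0.26,], [1.01, -0.51, 0.43,], [1.33, -0.67, 0.62,]]
-210.0 [[0.31, -0.15, 0.21,], [0.61, -0.3, 0.45,], [0.89, -0.44, 0.71,], [1.15, -0.57, 0.99,]]
-225.0 [[0.25, -0.13, 0.29,], [0.48, -0.24, 0.61,], [0.69, -0.35, 0.94,], [0.88, -0.44, 1.28,]]
-240.0 [[0.17, -0.09, 0.36,], [0.32, -0.16, 0.73,], [0.45, -0.23, 1.11,], [0.56, -0.28, 1.5,]]
-255.0 [[0.08, -0.04, 0.39,], [0.14, -0.07, 0.79,], [0.17, -0.09, 1.19,], [0.19, -0.09, 1.6,]]
-270.0 [[-0.02, 0.0, 0.41,], [-0.05, 0.02, 0.81,], [-0.11, 0.05, 1.21,], [-0.19, 0.09, 1.6,]]
-285.0 [[-0.11, 0.05, 0.39,], [-0.24, 0.12, 0.77,], [-0.39, 0.19, 1.14,], [-0.56, 0.28, 1.5,]]
```

Emit:
{"op": "carry_out", "data": {
  "deltas": [
    [[0.08,-0.04,-0.05,0,0,0,0.5],[0.16,-0.08,-0.1,0,0,0,0.5],[-0.03,0.01,0.24,0,0,0,0.5],[-0.24,0.12,0.57,0,0,0,0.5],[-0.47,0.23,0.89,0,0,0,0.5],[-0.72,0.36,1.18,0,0,0,0.5]]
  ]
}}

```text
t: 15.8
position: [0.5687, -0.0308, 0.2203]
tool_rot: [-0.001, 0.851, 0.526, -0.001]
wrist_force: [-4.8, 4.6, -8.8]
width: 0.0236
```

Emit:
{"op": "carry_out", "data": {
  "deltas": [
    [[-0.26,0.13,0.28,0,0,0,0.5],[-0.54,0.27,0.54,0,0,0,0.5],[-0.84,0.42,0.78,0,0,0,0.5],[-1.15,0.57,0.99,0,0,0,0.5]]
  ]
}}

```text
t: 16.2
position: [0.5575, -0.0252, 0.23]
tool_rot: [-0.0, 0.851, 0.526, -0.0]
wrist_force: [-3.2, 3.0, -10.9]
width: 0.0235
```

Emit:
{"op": "carry_out", "data": {
  "deltas": [
    [[-0.32,0.16,0.19,0,0,0,0.5],[-0.65,0.33,0.36,0,0,0,0.5],[-0.99,0.5,0.5,0,0,0,0.5],[-1.33,0.67,0.62,0,0,0,0.5]]
  ]
}}

```text
t: 16.6
position: [0.5446, -0.0187, 0.2361]
tool_rot: [0.001, 0.851, 0.526, 0.001]
wrist_force: [0.5, 1.9, -10.8]
width: 0.0235
```

Emit:
{"op": "carry_out", "data": {
  "deltas": [
    [[-0.36,0.18,0.09,0,0,0,0.5],[-0.72,0.36,0.16,0,0,0,0.5],[-1.08,0.54,0.2,0,0,0,0.5],[-1.44,0.72,0.21,0,0,0,0.5]]
  ]
}}

```text
t: 17.0
position: [0.5303, -0.0116, 0.2384]
tool_rot: [0.001, 0.851, 0.526, 0.001]
wrist_force: [2.7, -0.2, -8.5]
width: 0.0233
```

Emit:
{"op": "carry_out", "data": {
  "deltas": [
    [[-0.36,0.18,-0.01,0,0,0,0.5],[-0.72,0.36,-0.05,0,0,0,0.5],[-1.08,0.54,-0.12,0,0,0,0.5],[-1.44,0.72,-0.21,0,0,0,0.5]]
  ]
}}

```text
t: 17.4
position: [0.5159, -0.0044, 0.2365]
tool_rot: [0.001, 0.851, 0.526, 0.001]
wrist_force: [3.5, -1.8, -4.8]
width: 0.0237
```

Emit:
{"op": "carry_out", "data": {
  "deltas": [
    [[-0.34,0.17,-0.12,0,0,0,0.5],[-0.68,0.34,-0.26,0,0,0,0.5],[-1.01,0.51,-0.43,0,0,0,0.5],[-1.33,0.67,-0.62,0,0,0,0.5]]
  ]
}}

```text
t: 17.8
position: [0.5024, 0.0024, 0.2304]
tool_rot: [0.001, 0.851, 0.526, 0.0]
wrist_force: [1.6, -3.0, 0.8]
width: 0.0236
```

Emit:
{"op": "carry_out", "data": {
  "deltas": [
    [[-0.31,0.15,-0.21,0,0,0,0.5],[-0.61,0.3,-0.45,0,0,0,0.5],[-0.89,0.44,-0.71,0,0,0,0.5],[-1.15,0.57,-0.99,0,0,0,0.5]]
  ]
}}

```text
t: 18.2
position: [0.4903, 0.0084, 0.2201]
tool_rot: [-0.0, 0.851, 0.526, -0.0]
wrist_force: [-1.9, -2.0, 5.1]
width: 0.0237
```

Emit:
{"op": "carry_out", "data": {
  "deltas": [
    [[-0.25,0.13,-0.29,0,0,0,0.5],[-0.48,0.24,-0.61,0,0,0,0.5],[-0.69,0.35,-0.94,0,0,0,0.5],[-0.88,0.44,-1.28,0,0,0,0.5]]
  ]
}}

```text
t: 18.6
position: [0.4814, 0.0129, 0.207]
tool_rot: [-0.0, 0.851, 0.526, -0.0]
wrist_force: [-1.6, -2.3, 5.6]
width: 0.0233
```

Emit:
{"op": "carry_out", "data": {
  "deltas": [
    [[-0.17,0.09,-0.36,0,0,0,0.5],[-0.32,0.16,-0.73,0,0,0,0.5],[-0.45,0.23,-1.11,0,0,0,0.5],[-0.56,0.28,-1.5,0,0,0,0.5]]
  ]
}}

```text
t: 19.0
position: [0.4758, 0.0157, 0.1919]
tool_rot: [-0.0, 0.851, 0.526, -0.0]
wrist_force: [-0.7, -1.2, 5.8]
width: 0.0233
```

Emit:
{"op": "carry_out", "data": {
  "deltas": [
    [[-0.08,0.04,-0.39,0,0,0,0.5],[-0.14,0.07,-0.79,0,0,0,0.5],[-0.17,0.09,-1.19,0,0,0,0.5],[-0.19,0.09,-1.6,0,0,0,0.5]]
  ]
}}

```text
t: 19.4
position: [0.474, 0.0166, 0.1759]
tool_rot: [-0.0, 0.851, 0.526, -0.0]
wrist_force: [-1.8, -2.7, 6.0]
width: 0.0235
```

Emit:
{"op": "carry_out", "data": {
  "deltas": [
    [[0.02,0,-0.41,0,0,0,0.5],[0.05,-0.02,-0.81,0,0,0,0.5],[0.11,-0.05,-1.21,0,0,0,0.5],[0.19,-0.09,-1.6,0,0,0,0.5]]
  ]
}}

```text
t: 19.8
position: [0.476, 0.0156, 0.16]
tool_rot: [-0.0, 0.851, 0.526, -0.0]
wrist_force: [-1.4, -1.8, 6.6]
width: 0.0235
```

Emit:
{"op": "carry_out", "data": {
  "deltas": [
    [[0.11,-0.05,-0.39,0,0,0,0.5],[0.24,-0.12,-0.77,0,0,0,0.5],[0.39,-0.19,-1.14,0,0,0,0.5],[0.56,-0.28,-1.5,0,0,0,0.5]]
  ]
}}

```text
t: 20.2
position: [0.4815, 0.0128, 0.145]
tool_rot: [-0.0, 0.851, 0.526, -0.0]
wrist_force: [-2.1, -2.1, 6.9]
width: 0.0234
```

Radial stress is much smaller now. I finish the reverse turn.

Emit:
{"op": "carry_out", "data": {
  "deltas": [
    [[0.19,-0.09,-0.34,0,0,0,0.5],[0.4,-0.2,-0.67,0,0,0,0.5],[0.63,-0.31,-0.99,0,0,0,0.5],[0.88,-0.44,-1.28,0,0,0,0.5]]
  ]
}}

```text
t: 20.6
position: [0.4903, 0.0085, 0.1323]
tool_rot: [-0.001, 0.851, 0.526, -0.001]
wrist_force: [-2.8, -2.3, 6.7]
width: 0.0235
```

Emit:
{"op": "carry_out", "data": {
  "deltas": [
    [[0.26,-0.13,-0.28,0,0,0,0.5],[0.54,-0.27,-0.54,0,0,0,0.5],[0.84,-0.42,-0.78,0,0,0,0.5],[1.15,-0.57,-0.99,0,0,0,0.5]]
  ]
}}

```text
t: 21.0
position: [0.5017, 0.0028, 0.1225]
tool_rot: [-0.001, 0.851, 0.526, -0.001]
wrist_force: [-3.9, -1.6, 8.2]
width: 0.0236
```

Emit:
{"op": "carry_out", "data": {
  "deltas": [
    [[0.32,-0.16,-0.19,0,0,0,0.5],[0.65,-0.33,-0.36,0,0,0,0.5],[0.99,-0.5,-0.5,0,0,0,0.5],[1.33,-0.67,-0.62,0,0,0,0.5]]
  ]
}}

```text
t: 21.4
position: [0.5148, -0.0038, 0.1164]
tool_rot: [-0.001, 0.851, 0.526, -0.001]
wrist_force: [-5.2, -1.2, 10.3]
width: 0.0239
```

Emit:
{"op": "carry_out", "data": {
  "deltas": [
    [[0.36,-0.18,-0.09,0,0,0,0.5],[0.72,-0.36,-0.16,0,0,0,0.5],[1.08,-0.54,-0.2,0,0,0,0.5],[1.44,-0.72,-0.21,0,0,0,0.5]]
  ]
}}

```text
t: 21.8
position: [0.5286, -0.0107, 0.1141]
tool_rot: [-0.002, 0.851, 0.526, -0.001]
wrist_force: [-6.9, 0.6, 10.6]
width: 0.0235
```

Emit:
{"op": "carry_out", "data": {
  "deltas": [
    [[0.36,-0.18,0.01,0,0,0,0.5],[0.72,-0.36,0.05,0,0,0,0.5],[1.08,-0.54,0.12,0,0,0,0.5],[1.44,-0.72,0.21,0,0,0,0.5]]
  ]
}}

```text
t: 22.2
position: [0.5422, -0.0175, 0.1158]
tool_rot: [-0.003, 0.851, 0.526, -0.002]
wrist_force: [-9.5, 1.9, 9.7]
width: 0.0236
```

Emit:
{"op": "carry_out", "data": {
  "deltas": [
    [[0.34,-0.17,0.12,0,0,0,0.5],[0.68,-0.34,0.26,0,0,0,0.5],[1.01,-0.51,0.43,0,0,0,0.5],[1.33,-0.67,0.62,0,0,0,0.5]]
  ]
}}

```text
t: 22.6
position: [0.5545, -0.0237, 0.1208]
tool_rot: [-0.004, 0.851, 0.526, -0.003]
wrist_force: [-8.5, 3.9, 5.7]
width: 0.0238
```

Emit:
{"op": "carry_out", "data": {
  "deltas": [
    [[0.31,-0.15,0.21,0,0,0,0.5],[0.61,-0.3,0.45,0,0,0,0.5],[0.89,-0.44,0.71,0,0,0,0.5],[1.15,-0.57,0.99,0,0,0,0.5]]
  ]
}}

```text
t: 23.0
position: [0.5656, -0.0292, 0.1292]
tool_rot: [-0.004, 0.851, 0.526, -0.003]
wrist_force: [-5.3, 1.4, -1.0]
width: 0.0239
```

Emit:
{"op": "carry_out", "data": {
  "deltas": [
    [[0.25,-0.13,0.29,0,0,0,0.5],[0.48,-0.24,0.61,0,0,0,0.5],[0.69,-0.35,0.94,0,0,0,0.5],[0.88,-0.44,1.28,0,0,0,0.5]]
  ]
}}

```text
t: 23.4
position: [0.5767, -0.0348, 0.1436]
tool_rot: [-0.002, 0.851, 0.526, -0.001]
wrist_force: [-5.3, 2.6, -0.6]
width: 0.0232
```

Emit:
{"op": "carry_out", "data": {
  "deltas": [
    [[0.17,-0.09,0.36,0,0,0,0.5],[0.32,-0.16,0.73,0,0,0,0.5],[0.45,-0.23,1.11,0,0,0,0.5],[0.56,-0.28,1.5,0,0,0,0.5]]
  ]
}}

```text
t: 23.8
position: [0.5829, -0.0379, 0.1594]
tool_rot: [-0.001, 0.851, 0.526, -0.001]
wrist_force: [-4.5, 2.2, -2.5]
width: 0.0236
```

Emit:
{"op": "carry_out", "data": {
  "deltas": [
    [[0.08,-0.04,0.39,0,0,0,0.5],[0.14,-0.07,0.79,0,0,0,0.5],[0.17,-0.09,1.19,0,0,0,0.5],[0.19,-0.09,1.6,0,0,0,0.5]]
  ]
}}

```text
t: 24.2
position: [0.585, -0.0389, 0.1756]
tool_rot: [-0.0, 0.851, 0.526, -0.0]
wrist_force: [-4.9, 2.4, -2.2]
width: 0.0237
```

Emit:
{"op": "carry_out", "data": {
  "deltas": [
    [[-0.02,0,0.41,0,0,0,0.5],[-0.05,0.02,0.81,0,0,0,0.5],[-0.11,0.05,1.21,0,0,0,0.5],[-0.19,0.09,1.6,0,0,0,0.5]]
  ]
}}

```text
t: 24.6
position: [0.5833, -0.038, 0.1917]
tool_rot: [-0.0, 0.851, 0.526, -0.0]
wrist_force: [-4.8, 2.6, -3.5]
width: 0.0238
```

Emit:
{"op": "carry_out", "data": {
  "deltas": [
    [[-0.11,0.05,0.39,0,0,0,0.5],[-0.24,0.12,0.77,0,0,0,0.5],[-0.39,0.19,1.14,0,0,0,0.5],[-0.56,0.28,1.5,0,0,0,0.5]]
  ]
}}

```text
t: 25.0
position: [0.5778, -0.0353, 0.2069]
tool_rot: [0.0, 0.851, 0.526, 0.0]
wrist_force: [-3.9, 2.4, -5.2]
width: 0.0237
```

```bash
cat > more.txt <<'E'
.5687 -.0308 .2203 -4.8 4.6 -8.8 -1
.5575 -.0252 .23 -3.2 3 -10.9 -1
.5446 -.0187 .2361 .5 1.9 -10.8 -1
.5303 -.0116 .2384 2.7 -.2 -8.5 -1
.5159 -.0044 .2365 3.5 -1.8 -4.8 -1
.5024 .0024 .2304 1.6 -3 .8 -1
.4903 .0084 .2201 -1.9 -2 5.1 -1
.4814 .0129 .207 -1.6 -2.3 5.6 -1
.4758 .0157 .1919 -.7 -1.2 5.8 -1
.474 .0166 .1759 -1.8 -2.7 6 -1
.476 .0156 .16 -1.4 -1.8 6.6 -1
.4815 .0128 .145 -2.1 -2.1 6.9 -1
.4903 .0085 .1323 -2.8 -2.3 6.7 -1
.5017 .0028 .1225 -3.9 -1.6 8.2 -1
.5148 -.0038 .1164 -5.2 -1.2 10.3 -1
.5286 -.0107 .1141 -6.9 .6 10.6 -1
.5422 -.0175 .1158 -9.5 1.9 9.7 -1
.5545 -.0237 .1208 -8.5 3.9 5.7 -1
.5656 -.0292 .1292 -5.3 1.4 -1 -1
.5767 -.0348 .1436 -5.3 2.6 -.6 -1
.5829 -.0379 .1594 -4.5 2.2 -2.5 -1
.585 -.0389 .1756 -4.9 2.4 -2.2 -1
.5833 -.038 .1917 -4.8 2.6 -3.5 -1
.5778 -.0353 .2069 -3.9 2.4 -5.2 -1
E
python3 fit.py; cat >> fit.py <<'E'
    print('-- per direction')
    for d in(1,-1):
        for fix in (0,1):
            m=s==d; m[26]=False
            B=np.c_[np.cos(q),np.sin(q)][m]; y=ft[m]
            if fix: x=np.linalg.lstsq(B,y-d*4.19,rcond=None)[0]
            else: x=np.linalg.lstsq(np.c_[B,np.ones(m.sum())],y,rcond=None)[0]
            print(d,fix,x,np.hypot(*x[:2]),np.degrees(np.arctan2(-x[0],x[1])))
E
python3 fit.py | sed -n '/--/,$p'
```

```text
circle [0.00137467 0.17634512 0.06207868]
[[43.5, 6.3, 0.1], [58.9, 5.8, -0.5], [73.9, 6.1, 0.6], [88.5, 4.9, -0.6], [103.6, 5.7, -3.5], [119.4, 3.7, -5.1], [135.5, 4.3, -6.1], [151.6, 3.0, -4.5], [167.0, 1.9, -4.6], [-178.1, 1.2, -4.4], [-163.4, 3.1, -1.5], [-148.6, 2.2, 0.7], [-133.7, 2.9, 3.2], [-118.7, 2.1, 5.2], [-103.9, 2.0, 6.7], [-89.3, 3.3, 9.2], [-75.0, 4.6, 12.7], [-61.6, 5.2, 14.4], [-48.6, 4.4, 9.7], [-32.1, 5.0, 11.7], [-16.7, 5.7, 13.6], [-1.7, 6.7, 12.5], [12.9, 6.7, 10.4], [27.6, 6.2, 10.3], [42.3, 6.1, 9.5], [56.9, 6.7, 9.2], [45.0, -1.7, 10.7], [30.3, -1.9, 11.5], [15.8, -2.6, 10.5], [0.9, -2.6, 8.5], [-14.1, -2.6, 5.6], [-29.2, -2.8, 0.7], [-45.0, -3.0, -4.2], [-60.3, -4.7, -3.1], [-75.5, -5.6, -1.5], [-90.4, -6.0, -0.4], [-105.3, -6.5, 1.3], [-120.3, -6.4, 2.7], [-135.1, -5.8, 3.7], [-150.0, -6.5, 5.7], [-164.7, -6.7, 8.8], [-179.1, -6.6, 10.5], [166.8, -6.9, 11.6], [153.2, -5.8, 9.3], [139.4, -4.7, 2.7], [121.8, -3.6, 4.7], [105.8, -3.8, 4.1], [90.7, -2.3, 5.4], [75.7, -2.0, 6.2], [60.5, -2.3, 6.5]]
fric 4.291357281973264 amp 2.342207743040363 qb -59.20725241236246 rms 0.5551555120419186 sd deg 2.7160757117245975
[-0.2 -0.6  0.1 -0.7  0.7 -0.7  0.6 -0.1 -0.7 -1.1  1.1  0.2  0.9 -0.2
 -0.7  0.2  0.9  1.  -0.3 -0.4 -0.1  0.5  0.2 -0.4 -0.4  0.3  0.3  0.1
 -0.5 -0.4 -0.   0.3  0.7 -0.3 -0.6 -0.5 -0.5 -0.1  0.8  0.1 -0.1 -0.3
 -0.9 -0.2  0.3  0.7 -0.1  0.9  0.6 -0. ]
with fr [4.29340293 1.99082168 1.2035374  0.00600112] -58.84523201160202
-- per direction
1 0 [1.99857519 0.99686999 4.30508225] 2.23339485228942 -63.490422626836256
1 1 [2.01041509 1.00544065] 2.2478166607554675 -63.42963443751551
-1 0 [ 2.03189036  1.41743948 -4.29063137] 2.4774408399244954 -55.10050958082065
-1 1 [2.0398406 1.4249579] 2.4882633851964773 -55.06326106282819
```

Both directions together give the heavy side down at q ≈ -59° ± 3° (amplitude 2.3 N, drag 4.3 N). I'll wind on in the + direction from 60° to 300° (= -60°), which adds cleaner samples on the way to the target.

Emit:
{"op": "carry_out", "data": {
  "deltas": [
    [[0.17,-0.09,-0.36,0,0,0,0.5],[0.32,-0.16,-0.73,0,0,0,0.5],[0.45,-0.23,-1.11,0,0,0,0.5],[0.56,-0.28,-1.5,0,0,0,0.5]]
  ]
}}

```text
t: 25.4
position: [0.583, -0.0379, 0.1932]
tool_rot: [-0.001, 0.851, 0.526, -0.0]
wrist_force: [-9.8, 4.3, 3.2]
width: 0.0236
```

Emit:
{"op": "carry_out", "data": {
  "deltas": [
    [[0.08,-0.04,-0.39,0,0,0,0.5],[0.14,-0.07,-0.79,0,0,0,0.5],[0.17,-0.09,-1.19,0,0,0,0.5],[0.19,-0.09,-1.6,0,0,0,0.5]]
  ]
}}

```text
t: 25.8
position: [0.5851, -0.0389, 0.1777]
tool_rot: [-0.0, 0.851, 0.526, -0.0]
wrist_force: [-10.5, 3.4, 5.2]
width: 0.0238
```

Emit:
{"op": "carry_out", "data": {
  "deltas": [
    [[-0.02,0,-0.41,0,0,0,0.5],[-0.05,0.02,-0.81,0,0,0,0.5],[-0.11,0.05,-1.21,0,0,0,0.5],[-0.19,0.09,-1.6,0,0,0,0.5]]
  ]
}}

```text
t: 26.2
position: [0.5837, -0.0382, 0.1623]
tool_rot: [0.0, 0.851, 0.526, 0.0]
wrist_force: [-10.0, 3.3, 8.0]
width: 0.0237
```

Emit:
{"op": "carry_out", "data": {
  "deltas": [
    [[-0.11,0.05,-0.39,0,0,0,0.5],[-0.24,0.12,-0.77,0,0,0,0.5],[-0.39,0.19,-1.14,0,0,0,0.5],[-0.56,0.28,-1.5,0,0,0,0.5]]
  ]
}}

```text
t: 26.6
position: [0.5792, -0.0359, 0.1483]
tool_rot: [0.002, 0.851, 0.526, 0.001]
wrist_force: [-8.6, 0.8, 8.6]
width: 0.0235
```

Emit:
{"op": "carry_out", "data": {
  "deltas": [
    [[-0.19,0.09,-0.34,0,0,0,0.5],[-0.4,0.2,-0.67,0,0,0,0.5],[-0.63,0.31,-0.99,0,0,0,0.5],[-0.88,0.44,-1.28,0,0,0,0.5]]
  ]
}}

```text
t: 27.0
position: [0.5719, -0.0323, 0.1361]
tool_rot: [0.003, 0.851, 0.526, 0.002]
wrist_force: [-3.1, -1.5, 7.4]
width: 0.0238
```

Emit:
{"op": "carry_out", "data": {
  "deltas": [
    [[-0.26,0.13,-0.28,0,0,0,0.5],[-0.54,0.27,-0.54,0,0,0,0.5],[-0.84,0.42,-0.78,0,0,0,0.5],[-1.15,0.57,-0.99,0,0,0,0.5]]
  ]
}}

```text
t: 27.4
position: [0.5597, -0.0262, 0.1242]
tool_rot: [0.002, 0.851, 0.526, 0.002]
wrist_force: [0.5, -2.5, 3.4]
width: 0.0235
```

Emit:
{"op": "carry_out", "data": {
  "deltas": [
    [[-0.32,0.16,-0.19,0,0,0,0.5],[-0.65,0.33,-0.36,0,0,0,0.5],[-0.99,0.5,-0.5,0,0,0,0.5],[-1.33,0.67,-0.62,0,0,0,0.5]]
  ]
}}

```text
t: 27.8
position: [0.5447, -0.0187, 0.1166]
tool_rot: [0.001, 0.851, 0.526, 0.001]
wrist_force: [-0.2, -2.8, 6.1]
width: 0.0235
```

Emit:
{"op": "carry_out", "data": {
  "deltas": [
    [[-0.36,0.18,-0.09,0,0,0,0.5],[-0.72,0.36,-0.16,0,0,0,0.5],[-1.08,0.54,-0.2,0,0,0,0.5],[-1.44,0.72,-0.21,0,0,0,0.5]]
  ]
}}

```text
t: 28.2
position: [0.5302, -0.0115, 0.1142]
tool_rot: [0.001, 0.851, 0.526, 0.0]
wrist_force: [0.9, -3.4, 5.0]
width: 0.0237
```

Emit:
{"op": "carry_out", "data": {
  "deltas": [
    [[-0.36,0.18,0.01,0,0,0,0.5],[-0.72,0.36,0.05,0,0,0,0.5],[-1.08,0.54,0.12,0,0,0,0.5],[-1.44,0.72,0.21,0,0,0,0.5]]
  ]
}}

```text
t: 28.6
position: [0.5157, -0.0042, 0.1162]
tool_rot: [0.001, 0.851, 0.526, 0.0]
wrist_force: [1.5, -3.2, 5.4]
width: 0.0232
```

Emit:
{"op": "carry_out", "data": {
  "deltas": [
    [[-0.34,0.17,0.12,0,0,0,0.5],[-0.68,0.34,0.26,0,0,0,0.5],[-1.01,0.51,0.43,0,0,0,0.5],[-1.33,0.67,0.62,0,0,0,0.5]]
  ]
}}

```text
t: 29.0
position: [0.5022, 0.0025, 0.1222]
tool_rot: [0.0, 0.851, 0.526, 0.0]
wrist_force: [2.6, -4.3, 5.3]
width: 0.0239
```

Emit:
{"op": "carry_out", "data": {
  "deltas": [
    [[-0.31,0.15,0.21,0,0,0,0.5],[-0.61,0.3,0.45,0,0,0,0.5],[-0.89,0.44,0.71,0,0,0,0.5],[-1.15,0.57,0.99,0,0,0,0.5]]
  ]
}}

```text
t: 29.4
position: [0.4907, 0.0083, 0.1319]
tool_rot: [0.0, 0.851, 0.526, 0.0]
wrist_force: [4.0, -3.9, 2.6]
width: 0.0237
```

Emit:
{"op": "carry_out", "data": {
  "deltas": [
    [[-0.25,0.13,0.29,0,0,0,0.5],[-0.48,0.24,0.61,0,0,0,0.5],[-0.69,0.35,0.94,0,0,0,0.5],[-0.88,0.44,1.28,0,0,0,0.5]]
  ]
}}

```text
t: 29.8
position: [0.4818, 0.0127, 0.1443]
tool_rot: [0.0, 0.851, 0.526, 0.0]
wrist_force: [4.8, -4.0, 1.3]
width: 0.0233
```

Emit:
{"op": "carry_out", "data": {
  "deltas": [
    [[-0.17,0.09,0.36,0,0,0,0.5],[-0.32,0.16,0.73,0,0,0,0.5],[-0.45,0.23,1.11,0,0,0,0.5],[-0.56,0.28,1.5,0,0,0,0.5]]
  ]
}}

```text
t: 30.2
position: [0.4762, 0.0155, 0.1589]
tool_rot: [0.0, 0.851, 0.526, 0.0]
wrist_force: [6.4, -2.9, -0.8]
width: 0.0236
```

Emit:
{"op": "carry_out", "data": {
  "deltas": [
    [[-0.08,0.04,0.39,0,0,0,0.5],[-0.14,0.07,0.79,0,0,0,0.5],[-0.17,0.09,1.19,0,0,0,0.5],[-0.19,0.09,1.6,0,0,0,0.5]]
  ]
}}

```text
t: 30.6
position: [0.474, 0.0166, 0.1742]
tool_rot: [-0.0, 0.851, 0.526, -0.0]
wrist_force: [5.7, -3.1, -3.8]
width: 0.0234
```

Emit:
{"op": "carry_out", "data": {
  "deltas": [
    [[0.02,0,0.41,0,0,0,0.5],[0.05,-0.02,0.81,0,0,0,0.5],[0.11,-0.05,1.21,0,0,0,0.5],[0.19,-0.09,1.6,0,0,0,0.5]]
  ]
}}

```text
t: 31.0
position: [0.4751, 0.016, 0.1893]
tool_rot: [-0.001, 0.851, 0.526, -0.001]
wrist_force: [4.7, -2.4, -4.0]
width: 0.0237
```

Emit:
{"op": "carry_out", "data": {
  "deltas": [
    [[0.11,-0.05,0.39,0,0,0,0.5],[0.24,-0.12,0.77,0,0,0,0.5],[0.39,-0.19,1.14,0,0,0,0.5],[0.56,-0.28,1.5,0,0,0,0.5]]
  ]
}}

```text
t: 31.4
position: [0.4806, 0.0132, 0.2056]
tool_rot: [-0.002, 0.851, 0.526, -0.001]
wrist_force: [-1.2, 1.4, -4.0]
width: 0.0233
```

```bash
cat >> more.txt <<'E'
.583 -.0379 .1932 -9.8 4.3 3.2 1
.5851 -.0389 .1777 -10.5 3.4 5.2 1
.5837 -.0382 .1623 -10 3.3 8 1
.5792 -.0359 .1483 -8.6 .8 8.6 1
.5719 -.0323 .1361 -3.1 -1.5 7.4 1
.5597 -.0262 .1242 .5 -2.5 3.4 1
.5447 -.0187 .1166 -.2 -2.8 6.1 1
.5302 -.0115 .1142 .9 -3.4 5 1
.5157 -.0042 .1162 1.5 -3.2 5.4 1
.5022 .0025 .1222 2.6 -4.3 5.3 1
.4907 .0083 .1319 4 -3.9 2.6 1
.4818 .0127 .1443 4.8 -4 1.3 1
.4762 .0155 .1589 6.4 -2.9 -.8 1
.474 .0166 .1742 5.7 -3.1 -3.8 1
.4751 .016 .1893 4.7 -2.4 -4 1
.4806 .0132 .2056 -1.2 1.4 -4 1
E
python3 fit.py; python3 - <<'E'
from h import *
W=[]
for i in range(4): eyes.snapshot('wrist'); s=monitor.read_state();W.append(s['wrist_force'])
p=s['position'];l=(p[:2]-[.5284,-.0102])@[.8944,-.4473]
print(s['t'],p,np.round(W,1),'q',np.degrees(np.arctan2(l-.00137,p[2]-.17635)))
E
```

```text
circle [0.00139152 0.1763312  0.06209036]
[[43.5, 6.3, 0.1], [58.9, 5.8, -0.5], [73.9, 6.1, 0.6], [88.5, 4.9, -0.6], [103.6, 5.7, -3.6], [119.4, 3.7, -5.1], [135.5, 4.3, -6.1], [151.7, 3.0, -4.5], [167.0, 1.9, -4.5], [-178.1, 1.2, -4.4], [-163.4, 3.1, -1.5], [-148.5, 2.2, 0.7], [-133.6, 2.9, 3.2], [-118.7, 2.1, 5.2], [-103.9, 2.0, 6.7], [-89.3, 3.3, 9.2], [-75.0, 4.6, 12.7], [-61.6, 5.2, 14.4], [-48.6, 4.4, 9.7], [-32.1, 5.0, 11.7], [-16.8, 5.7, 13.6], [-1.7, 6.7, 12.5], [12.9, 6.8, 10.4], [27.6, 6.2, 10.3], [42.3, 6.1, 9.5], [56.8, 6.7, 9.2], [44.9, -1.7, 10.7], [30.3, -1.9, 11.5], [15.8, -2.6, 10.5], [0.9, -2.6, 8.5], [-14.1, -2.6, 5.6], [-29.3, -2.8, 0.7], [-45.0, -3.0, -4.2], [-60.3, -4.7, -3.1], [-75.5, -5.6, -1.5], [-90.4, -6.0, -0.4], [-105.3, -6.5, 1.3], [-120.3, -6.4, 2.7], [-135.1, -5.8, 3.7], [-150.0, -6.5, 5.7], [-164.7, -6.7, 8.8], [-179.1, -6.6, 10.5], [166.8, -6.9, 11.6], [153.2, -5.8, 9.3], [139.4, -4.7, 2.7], [121.8, -3.6, 4.7], [105.8, -3.8, 4.1], [90.7, -2.3, 5.4], [75.7, -2.0, 6.2], [60.5, -2.3, 6.5], [74.3, 6.0, 9.4], [88.7, 5.4, 10.8], [103.0, 5.4, 12.0], [116.8
[... 528 characters left out ...]
7 -0.3 -0.7 -0.5 -0.5 -0.1  0.8  0.2 -0.1 -0.3
 -0.9 -0.2  0.3  0.7 -0.1  0.8  0.6 -0.1 -0.  -0.1  0.4 -0.4  0.4 -0.1
  0.1  0.1 -0.7 -0.8  0.  -0.2  0.2  1.  -0.7  0.1]
with fr [4.27696159e+00 2.04494446e+00 1.21128024e+00 2.47590435e-03] -59.36050391712899
-- per direction
1 0 [2.0569864  1.10061517 4.27984744] 2.332926656763842 -61.85045897574022
1 1 [2.03250359 1.10292579] 2.312469700696353 -61.51379664650392
-1 0 [ 2.03401813  1.41848059 -4.29040543] 2.4797816258775365 -55.108908551651616
-1 1 [2.04193067 1.42600843] 2.4905784248182203 -55.070984198615605
31.6 [0.48125173 0.01292245 0.20679742] [[-3.   0.5 -1.9]
 [-3.7  1.2 -0.1]
 [-3.4  1.  -0.3]
 [-3.8  2.2  0.4]] q -60.53029277079235
```

All 66 samples give q = -59.4° ± 2.2° for heavy side down. The wheel is at -60.5°, so I nudge it by about 1.2° and let it settle.

Emit:
{"op": "carry_out", "data": {
  "deltas": [
    [[0.03,-0.01,0.06,0,0,0,0.5],[0.06,-0.03,0.12,0,0,0,0.5],[0.06,-0.03,0.12,0,0,0,0.5],[0.06,-0.03,0.12,0,0,0,0.5],[0.06,-0.03,0.12,0,0,0,0.5],[0.06,-0.03,0.12,0,0,0,0.5],[0.06,-0.03,0.12,0,0,0,0.5],[0.06,-0.03,0.12,0,0,0,0.5],[0.06,-0.03,0.12,0,0,0,0.5],[0.06,-0.03,0.12,0,0,0,0.5]]
  ]
}}

```text
t: 32.6
position: [0.4816, 0.0128, 0.2074]
tool_rot: [-0.001, 0.851, 0.526, -0.001]
wrist_force: [-5.2, 1.8, -0.5]
width: 0.024
```

```bash
python3 - <<'E'
from h import *
def q():
    s=monitor.read_state();p=s['position'];l=(p[:2]-[.5284,-.0102])@[.8944,-.4473]
    print(s['t'],p,s['wrist_force'].round(1),s['width'],'q',np.degrees(np.arctan2(l-.00137,p[2]-.17635)),abs(s['qd']).max())
q(); a=snap('scene'); q(); b=snap('top'); [eyes.snapshot('wrist') for _ in range(8)]; q()
cv2.imwrite('pics/f.png',np.hstack([a['image'][120:420,180:580],b['image'][130:430,100:500]])[...,::-1])
E
```

```text
32.6 [0.48155407 0.01277121 0.20739754] [-5.2  1.8 -0.5] 0.024037496673890067 q -59.892668042290836 0.002485182220035495
32.65 [0.48154741 0.01276746 0.20734742] [-4.9  2.4 -1. ] 0.023267845636736534 q -59.934805363096 0.0010121196985271282
33.1 [0.48154422 0.01277595 0.20736865] [-4.8  2.6 -1.4] 0.02366018624257184 q -59.92088040837257 0.0025004659624584475
```

View pics/f.png

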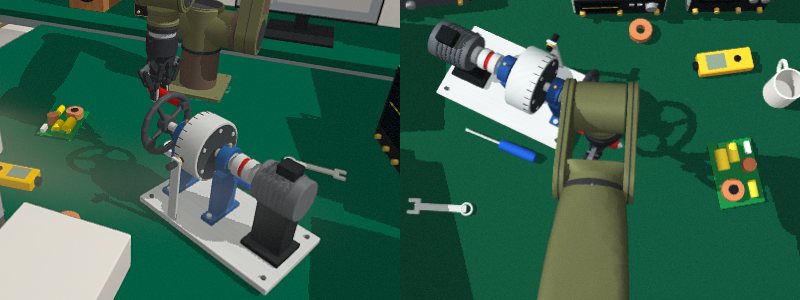

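The left panel shows the red handle still in the jaws at about (160,92). The wheel, screwdriver, wrench, coil, tachometer, mug and crossover board look as they did at the start. The arm hides the tape roll in the right panel, but nothing went near the bench there. The wheel is at rest, so I hand the job in.

```bash
python3 -c "
from station import ticket
print(ticket.finish_job())"
```

```text
the job is handed in; nothing more can be done
None
```

The heavy side is straight down as near as I could feel it, and the red handle is still gripped with the wheel held still, so the tacho mark can go on top of the drum. I wound the wheel a full turn forwards and a full turn back. I then wound it forwards again to the stopping place, with 66 force readings along the way. The job took about 33 s of the 72 s allowed.

- **Where the heavy side is:** the readings put it at the bottom when the handle is at q = -59.4°, give or take about 2°. The bearing drag came out at 4.3 N and the pull of the weight at 2.4 N.
- **Last checks:** the wheel was at rest at about q = -59.9°, and that held over 0.5 s. The jaws were at 24 mm on the handle, with a steady side force of about 5 N.
- **Disagreement:** the two winding directions did not quite agree: -62° forwards and -55° backwards. I used the combined value. The pull of 2.4 N is near the low end of the 2.3 to 3.5 N you gave.
- **Other things on the bench:** they looked where they were in the last pictures. The arm hid the tape roll, so I could not check it there, but the gripper stayed well above the bench throughout.

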